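# Reverse the balloon pump's double-ended nozzle

## Task

The next balloons are the long thin ones: draw the black double-ended nozzle insert right out of the balloon pump's channel, turn it end for end, and push it back in gently until it is fully home, so that the green thin end sticks out and the orange wide end is inside. Do not ram or force it in the channel, let go of it at the end, and leave everything else on the table where it is.

Things in the scene. Friction and masses are not known exactly. Their poses are not given: they have to be found in the camera images.
- mouth (a point): Centre of the square channel mouth in the grey outlet block of the teal balloon pump, 45 mm above the table. The pump is fixed; its place and yaw vary. Its x axis is level and points INTO the channel, z up: -x is the way out. Channel 29 x 29 mm, straight, level, its mouth flared by 4 mm. Block face 70 mm wide, 80 mm high. The table is clear for 200 mm in front.
- stop (a point): Centre of the hard stop at the blind end of the channel, 90 mm behind the mouth, on the channel axis; axes as mouth. A push of 15 N is plenty to reach it; well over 30 N is ramming.
- clip (a point): Centre of the channel roof under a spring plunger with a shallow V nose (4 mm proud, 20 degree ramps), 50 mm behind the mouth, axes as mouth. It presses down on the insert with about 3.5 N: expect 3 to 6 N of drag along the channel while the square bar is under it, and up to about 10 N for a moment as the bar end goes under the nose, more if out of line. The hard stop is felt as a steeper rise.
- housing (a point): Centre of the teal and white pump housing behind the block: 140 mm along the channel, 170 mm wide, 145 mm high; it begins 95 mm behind the mouth. Axes as mouth.
- nozzle_mid (a point): Centre (half-way up) of the loose black insert, 170 mm long, 80 g: a square bar 26 x 26 x 120 mm (last 4 mm at each end stepped to 22 mm) with a round nozzle 25 mm long on each end. x runs along it from the orange wide end to the green thin end, z is up. It starts 1 to 9 mm short of the stop. 1.5 mm clearance per side: keep it level and in line. Laid on the table this point is 13 mm up.
- thin_half (a point): Centre (half-way up) of the green half of the square bar, 35 mm from nozzle_mid towards thin_tip, a place to grip (26 mm wide). At the start it is inside the channel; when the job is done it is 30 mm outside the mouth.
- wide_half (a point): Centre (half-way up) of the orange half of the square bar, 35 mm from nozzle_mid towards wide_tip, a place to grip (26 mm wide). At the start it is 31 to 39 mm outside the mouth; when the job is done it is inside, so the grip must change to the other half.
- thin_tip (a point): Tip of the green thin nozzle (tapers from 16 to 8 mm diameter), 85 mm from nozzle_mid, on the axis; axes as nozzle_mid. When fully home and reversed it sticks out 80 mm.
- wide_tip (a point): Tip of the orange wide nozzle (22 to 20 mm diameter), 85 mm from nozzle_mid on the other side, on the axis; axes as nozzle_mid. Sticks out 81 to 89 mm at the start; it must end against the stop.
- spare_nozzle: bystander: spare reversible insert of the same shape (170 x 26 x 26 mm) with white body, one blue thin end and one yellow wide end, lying on the table; origin at its underside centre
- roll_a: bystander: dark-blue wrapped paper roll, 100 mm diameter, 100 mm high, standing; origin at its underside centre
- roll_b: bystander: a second roll like roll_a; origin at its underside centre
- soap_box: bystander: white carton with a pink top, 55 x 35 x 75 mm high; origin at its underside centre
- paste_box: bystander: long flat blue and white carton, 190 x 45 x 38 mm high; origin at its underside centre
- detergent: bystander: teal bottle with handle and white cap, 75 x 130 x 235 mm high; origin at its underside centre
- gift_box: bystander: tall red carton with a gold band, 70 x 70 x 220 mm high; origin at its underside centre
- toss_ring: bystander: flat purple toss ring, 170 mm across, 12 mm high, lying; origin at its underside centre

How it is judged:
By the outcome, as a careful person would: the job done as asked, in the order asked, and still so for the second after the job is handed in, with the robot touching nothing.
It also fails if it takes over 67 s, if anything falls off the work surface, if the arm or the gripper's body presses on something with over 40 N, if the wrist force passes 120 N, or if a joint passes its speed limit or range.

## Robot

A 6-joint arm with a two-finger parallel gripper is mounted at the origin on the work surface. World frame = base frame: x ahead of the robot, y to its left, z up, the work surface at z = 0. Lengths are in m, angles in rad, forces in N, time in s.
With the tool pointing down it reaches from about 0.375 to 0.9 m from the base axis. Payload 3.1 kg.
Tool frame: the origin (TCP) lies on the centre line of the jaws, within the pads' length; the fingertips stand robot.tip_reach ahead of it and the grasp point (between the pads) is the TCP (robot.tip_reach is the distance from the TCP to the fingertips, in m); z points along the fingers, y is the direction in which the jaws open and shut (so a half turn about z gives the same grasp; the last joint's range is limited). The gripper opens to 87 mm and grips with 3 to 60 N. Pads are 19 mm wide; open, the fingers measure 117 mm over their backs; the gripper's body (75 mm by 190 mm) begins 51 mm behind the grasp point.
Start: joints at [0.996, 0.527, 1.433, -0, 1.181, -0.178], TCP at [0.242, 0.576, 0.242] pointing down, gripper open.
Joint ranges: [-3.08, 3.08], [-0.75, 2.2], [0.22, 2.44], [-1.43, 4.57], [0, 2.65], [-2.85, 2.85]. Speed limits (rad/s): [2.79, 2.79, 3.14, 3.14, 3.14, 3.14].

## Interface

Orientations are given as a unit quaternion [x, y, z, w].
In Python, from rig import telemetry, viewer, robot gives the robot as it stands. The module is installed in compiled form; this text tells all that it offers.
- The arm moves only by the tool step_arm, never from a script. Its argument "targets" is a list of rows, each an object of numbers: "dx", "dy", "dz": the shift along the tool's x, y, z in m; "rx", "ry", "rz": the turn, a rotation vector about the tool's x, y, z in degrees. In form: [{"dx": .., "dy": .., "dz": .., "rx": .., "ry": .., "rz": ..}, ...]. A call has exactly 5 rows; each row is the pose to reach, as a shift and turn from the pose measured when the call began, along the tool's axes at that moment; what a row does not reach only later rows make up. A row lasts 1/8 s, in which the tool goes at most 62.5 mm and 10.7 degrees, less where a joint would pass 70% of its speed; a pose out of reach is approached as far as the arm can. A call with a gripper value outside its range is refused whole. "gripper" is the opening, from 0 (shut) to 1 (fully open), set as the call begins (left out, the last holds). The fingers move at their own pace and stop on an object; "force" is the grip in N (left out, the last holds). Time passes only in rows, so rows that repeat a pose let the fingers close, or fill a call up. It gives the time, the measured TCP pose, the force and the opening at its end, in the units of the state.
- telemetry.get_obs(): the state, without advancing time (a new reading comes with each control period).
- viewer.camera(name): name is "side" or "top"; returns a dict with "img" (480x640x3 uint8, blue, green, red), "depth" (480x640 float32, m along the optical axis (not along the pixel's ray), 0 where there is no reading), "K" (3x3 intrinsics, pixels), "k1" (the pictures are not rectified: a ray, as slopes to the right and down, at radius r is drawn at 1 + k1 r^2 times it, then the intrinsics apply), "R" (3x3) and "t" (3): a world point X has camera coordinates R X + t. Camera axes: x right, y down, z forward; pixel columns grow to the right and rows downward; lengths in m; the calibration is good to about 2 mm. A picture is of the moment at which its call begins.
- robot.hand_in(): hands the job in, once; it reports no verdict.
The state is a dict: "time": time; "q": joint angles; "joint_velocities": joint speeds; "joint_torque": joint torques, N m; "position": TCP position; "tool_rot": TCP orientation; "ft_force": force on the tool from outside, world axes, zero at the start; "moment": the same for the moment, N m; "grip_width": finger opening in m.
Only numpy, scipy, OpenCV 4.12 (cv2) and the standard library are available. Lean on these libraries where they do the work, as an engineer would, in place of code of your own. Each camera call takes 0.05 s, during which the arm holds its last target.

## Working session

There is one attempt and no reset: what is moved stays moved. The work goes in short steps, Python scripts to look and compute and a tool call to move; the robot and the scene stay as the last step left them, time stands still between calls to the robot, and variables do not carry over. Pictures are saved under pics/ and viewed, and the job is handed in when it is done.

Besides the shell and the picture viewer there is one more tool, called after ">>>" as name(argument=value, ...) on one line, values as JSON. step_arm: Moves the arm, as the interface text tells. Its arguments: {"type":"object","properties":{"targets":{"type":"array"},"gripper":{"type":"number"},"force":{"type":"number"}},"required":["targets"]}

```bash
ls; mkdir -p pics
python3 - <<'E'
from rig import telemetry, viewer, robot
import cv2
print(telemetry.get_obs(), robot.tip_reach)
for n in("side","top"):
    c=viewer.camera(n); cv2.imwrite(f"pics/{n}0.png",c["img"]); print(n,c["K"],c["k1"],c["R"],c["t"])
    import numpy as np; np.savez(f"{n}0.npz",**c)
E
```

```text
pics
{'time': 0.0, 'q': array([ 9.95501124e-01,  5.28460647e-01,  1.43389874e+00, -2.75852983e-05,
        1.18135763e+00, -1.78505655e-01]), 'joint_velocities': array([ 1.05922251e-03, -1.78520748e-04, -1.04636366e-03,  3.67537998e-05,
       -3.38744674e-04,  3.60223051e-04]), 'joint_torque': array([-2.39667343e-04, -4.40041029e+01, -1.76591760e+01,  6.32470055e-02,
        5.82703308e-02, -1.74577690e-04]), 'position': array([0.24114322, 0.57586763, 0.2405761 ]), 'tool_rot': array([ 1.97090589e-01,  9.80384706e-01, -9.92318691e-04, -3.79065542e-04]), 'ft_force': array([1.02932139, 0.44692247, 0.80537539]), 'moment': array([ 0.02370856, -0.0064842 ,  0.01549432]), 'grip_width': 0.0869991414767278} 0.019
side [[486.03895374   0.         322.81484908]
 [  0.         486.03895374 233.74485586]
 [  0.           0.           1.        ]] -0.008142970292653562 [[ 0.90908593 -0.41659665 -0.00316153]
 [-0.32976137 -0.71491726 -0.61656366]
 [ 0.25459812  0.5615519  -0.78729871]] [-0.48415299  0.25537119  1.2779583 ]
top [[523.53571061   0.         321.16119468]
 [  0.         523.53571061 241.03486086]
 [  0.           0.           1.        ]] -0.09446286791198417 [[-0.00435626 -0.99998084 -0.0043989 ]
 [-0.98992458  0.00493495 -0.14150959]
 [ 0.14152859  0.00373813 -0.98992711]] [0.03992629 0.54407797 1.28315238]
```

View pics/side0.png

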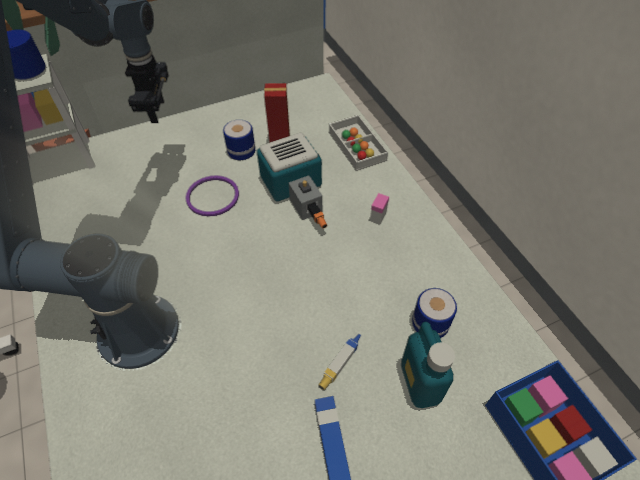

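View pics/top0.png

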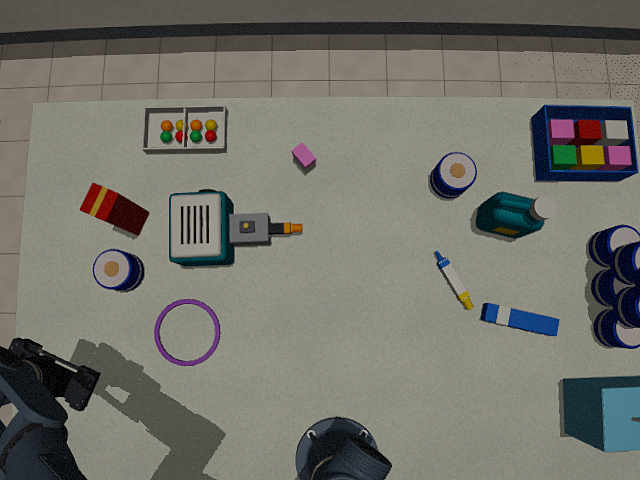

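Top view: pump housing at about (200,228), grey block at (250,228), insert pointing right (−y) with its orange tip at (302,228). Spare insert at (455,280), well away.

```bash
cat > h.py <<'E'
import numpy as np, cv2
def load(f): return dict(np.load(f))
def grid(c):
    K=c["K"];d=c["depth"];h,w=d.shape
    dist=np.array([float(c["k1"]),0,0,0])
    u,v=np.meshgrid(np.arange(w),np.arange(h))
    p=np.stack([u,v],-1).reshape(-1,1,2).astype(float)
    n=cv2.undistortPoints(p,K,dist).reshape(h,w,2)
    return np.dstack([n,np.ones((h,w))])
def cloud(c):
    g=grid(c); P=g*c["depth"][...,None]
    return (P-c["t"])@c["R"]     # R^T (P-t)
def toplane(c,px,z):
    K=c["K"]
    n=cv2.undistortPoints(np.array(px,float).reshape(-1,1,2),K,np.array([float(c["k1"]),0,0,0])).reshape(-1,2)
    d=np.c_[n,np.ones(len(n))]@c["R"]; o=-c["t"]@c["R"]
    s=(z-o[2])/d[:,2]
    return o+d*s[:,None]
def proj(c,X):
    X=np.atleast_2d(X).astype(float)
    r,_=cv2.Rodrigues(c["R"]); return cv2.projectPoints(X,r,c["t"],c["K"],np.array([float(c["k1"]),0,0,0]))[0].reshape(-1,2)
E
python3 - <<'E'
from h import *
t=load("top0.npz");s=load("side0.npz")
for n,c,r in(("top",t,(190,265,160,310)),("side",s,(120,240,250,350))):
    i=c["img"][r[0]:r[1],r[2]:r[3]]; f=5 if n=="top" else 5
    cv2.imwrite(f"pics/{n}0z.png",cv2.resize(i,None,fx=f,fy=f,interpolation=cv2.INTER_NEAREST))
P=cloud(t); Q=cloud(s)
np.set_printoptions(precision=3,suppress=True,linewidth=150)
for row in (218,228,238):
    print([tuple(np.round(P[row,c],3)) for c in range(225,310,4)])
E
```

```text
[(np.float64(0.589), np.float64(0.266), np.float64(0.125)), (np.float64(0.598), np.float64(0.265), np.float64(0.076)), (np.float64(0.597), np.float64(0.255), np.float64(0.08)), (np.float64(0.597), np.float64(0.245), np.float64(0.08)), (np.float64(0.598), np.float64(0.236), np.float64(0.076)), (np.float64(0.597), np.float64(0.225), np.float64(0.08)), (np.float64(0.597), np.float64(0.215), np.float64(0.079)), (np.float64(0.598), np.float64(0.206), np.float64(0.073)), (np.float64(0.596), np.float64(0.195), np.float64(0.082)), (np.float64(0.597), np.float64(0.185), np.float64(0.08)), (np.float64(0.596), np.float64(0.175), np.float64(0.08)), (np.float64(0.603), np.float64(0.169), np.float64(0.044)), (np.float64(0.612), np.float64(0.164), np.float64(-0.001)), (np.float64(0.611), np.float64(0.153), np.float64(0.003)), (np.float64(0.611), np.float64(0.143), np.float64(-0.001)), (np.float64(0.611), np.float64(0.132), np.float64(0.001)), (np.float64(0.611), np.float64(0.121), np.float64(0.0)), (np.float64(0.611), np.float64(0.111), np.float64(-0.0)), (np.float64(0.611), np.float64(0.101), np.f
[... 2079 characters left out ...]
float64(0.547), np.float64(0.175), np.float64(0.077)), (np.float64(0.552), np.float64(0.169), np.float64(0.046)), (np.float64(0.558), np.float64(0.163), np.float64(0.002)), (np.float64(0.558), np.float64(0.152), np.float64(0.0)), (np.float64(0.559), np.float64(0.143), np.float64(-0.005)), (np.float64(0.558), np.float64(0.131), np.float64(0.004)), (np.float64(0.559), np.float64(0.122), np.float64(-0.005)), (np.float64(0.558), np.float64(0.111), np.float64(-0.002)), (np.float64(0.558), np.float64(0.1), np.float64(-0.001)), (np.float64(0.558), np.float64(0.09), np.float64(-0.002)), (np.float64(0.558), np.float64(0.08), np.float64(0.002)), (np.float64(0.558), np.float64(0.069), np.float64(0.0))]
```

```bash
sleep 0
```

```text
(no output)
```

View pics/top0z.png

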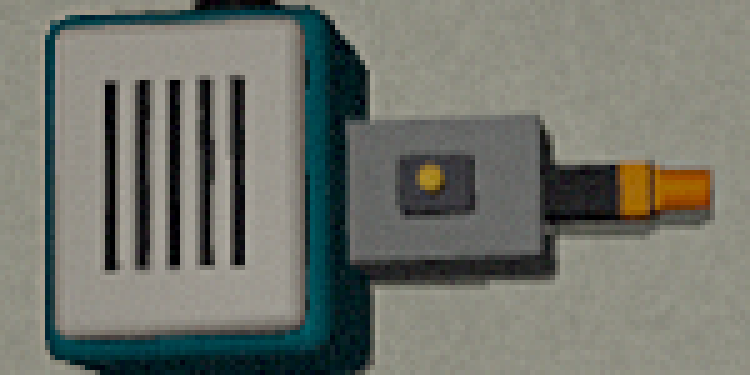

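View pics/side0z.png

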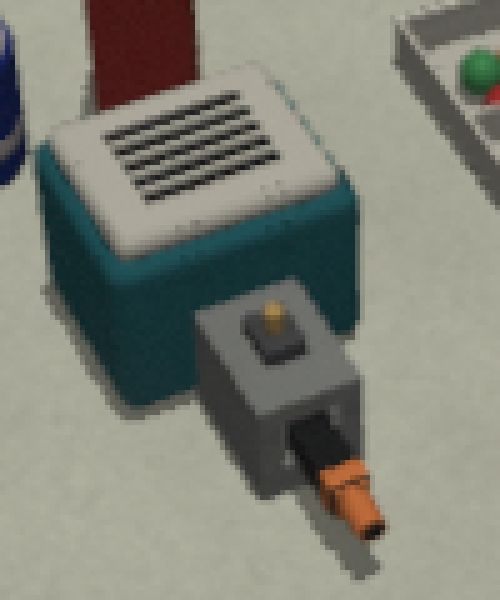

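Run:
```python
from h import *
np.set_printoptions(precision=4,suppress=True,linewidth=150)
t=load("top0.npz")
g=cv2.GaussianBlur(cv2.cvtColor(t["img"],cv2.COLOR_BGR2GRAY),(0,0),0.7).astype(float)
def sub(p,k):  # parabola
    a,b,c=p[k-1],p[k],p[k+1]; return k+0.5*(a-c)/(a-2*b+c)
def edge_cols(cols,r0,r1,z):
    pts=[]
    for c in cols:
        d=np.abs(np.diff(g[r0:r1,c])); k=int(np.argmax(d[1:-1]))+1
        pts.append((c,r0+sub(d,k)+0.5))
    return toplane(t,pts,z)
def edge_rows(rows,c0,c1,z):
    pts=[]
    for r in rows:
        d=np.abs(np.diff(g[r,c0:c1])); k=int(np.argmax(d[1:-1]))+1
        pts.append((c0+sub(d,k)+0.5,r))
    return toplane(t,pts,z)
def fit(P,ax):
    # x=a*y+b (ax 0) or y = a*x+b
    i,j=(1,0) if ax==0 else (0,1)
    a,b=np.polyfit(P[:,i],P[:,j],1); r=P[:,j]-a*P[:,i]-b
    k=np.abs(r)<2*np.std(r)+1e-6; a,b=np.polyfit(P[k,i],P[k,j],1)
    return a,b,np.std(P[k,j]-a*P[k,i]-b)
A=fit(edge_cols(range(233,266),209,219,.08),0);B=fit(edge_cols(range(233,266),237,247,.08),0)
F=fit(edge_rows(range(216,240),263,275,.08),1)
print("block far",A,"near",B,"face",F, "width",A[1]-B[1]+(A[0]-B[0])*.21)
# bar edges at top z=.058
C=fit(edge_cols(range(272,283),218,228,.058),0);D=fit(edge_cols(range(272,283),229,239,.058),0)
print("bar",C,D)
for y in(.17,.15,.13): print(y,C[0]*y+C[1],D[0]*y+D[1], "axis block",(A[0]*y+A[1]+B[0]*y+B[1])/2)
# orange
hsv=cv2.cvtColor(t["img"],cv2.COLOR_BGR2HSV)
m=cv2.inRange(hsv,(5,120,80),(22,255,255)); m[:, :278]=0; m[:,310:]=0;m[:215]=0;m[245:]=0
v,u=np.nonzero(m);print(u.min(),u.max(),v.min(),v.max())
print(toplane(t,[(u.min()-.5,228),(u.max()+.5,228)],.058), toplane(t,[(u.max()+.5,228)],.055))
P=cloud(t)
# block corner heights, housing
k=(P[...,2]>.13)&(P[...,2]<.16)&(P[...,1]>.2)&(P[...,1]<.45)&(P[...,0]>.4)
q=P[k][:,:2].astype(np.float32); print("housing",cv2.minAreaRect(q))
k=(np.abs(P[...,2]-.08)<.008)&(P[...,1]>.16)&(P[...,1]<.26)&(P[...,0]>.5)&(P[...,0]<.65)
print("block",cv2.minAreaRect(P[k][:,:2].astype(np.float32)),np.median(P[k][:,2]))
```

```text
block far (np.float64(-0.032316256943083786), np.float64(0.6161005399627186), np.float64(0.00019046222982120205)) near (np.float64(-0.03321063188686364), np.float64(0.5460909092674074), np.float64(0.00024613479072053577)) face (np.float64(-0.005120569513404416), np.float64(0.16952200791845273), np.float64(0.0030880594460415065)) width 0.07019744943350496
bar (np.float64(-0.018559125099277842), np.float64(0.591656045807016), np.float64(7.24927314532806e-05)) (np.float64(-0.23389814764324457), np.float64(0.593537666479478), np.float64(0.002015901146915632))
0.17 0.5885009945401388 0.5537749813801265 axis block 0.5755259390645175
0.15 0.5888721770421244 0.5584529443329913 axis block 0.576181207952817
0.13 0.5892433595441099 0.5631309072858562 axis block 0.5768364768411165
283 301 223 233
[[0.5749 0.1338 0.058 ]
 [0.5746 0.0863 0.058 ]] [[0.5751 0.0864 0.055 ]]
housing ((0.5702368021011353, 0.3328878879547119), (0.1602698117494583, 0.13293908536434174), 1.6536803245544434)
block ((0.5733340382575989, 0.2141578495502472), (0.07105837017297745, 0.09204471856355667), 1.9690052270889282) 0.0796208406415839
```

Channel axis in world: x = 0.5811 − 0.0328·y, block width 70.2 mm and top at 80 mm, which agree with the given sizes. The mouth is at about (0.5755, 0.170), and the tip sticks out about 84 mm, so the wide half is near y = 0.136.

```bash
cat > go.py <<'E'
import sys,numpy as np
from rig import telemetry
from scipy.spatial.transform import Rotation as R
np.set_printoptions(precision=4,suppress=True)
def state():
    o=telemetry.get_obs(); return o
def psi_rot(psi):  # tool down, tool y at yaw psi (deg)
    p=np.radians(psi); y=np.array([np.cos(p),np.sin(p),0]); z=np.array([0,0,-1.]); x=np.cross(y,z)
    return R.from_matrix(np.c_[x,y,z])
def delta(x,y,z,psi):
    o=state(); r=R.from_quat(o["tool_rot"])
    d=r.inv().apply(np.array([x,y,z])-o["position"])
    rv=(r.inv()*psi_rot(psi)).as_rotvec(degrees=True)
    return d*1000,rv
def show():
    o=state(); r=R.from_quat(o["tool_rot"]); Y=r.as_matrix()[:,1]
    print("t",round(o["time"],3),"pos",o["position"]*1000,"psi",np.degrees(np.arctan2(Y[1],Y[0])).round(2),"F",o["ft_force"],"w",round(o["grip_width"]*1000,1),"q",o["q"])
if __name__=="__main__":
    show()
    if len(sys.argv)>4:
        d,rv=delta(*map(float,sys.argv[1:5])); print("mm",d.round(1),"deg",rv.round(2))
E
python3 go.py 0.577 0.136 0.24 1.9
```

```text
t 0.1 pos [241.1569 575.9347 240.6828] psi 67.27 F [-0.5036 -0.7209 -0.1784] w 87.3 q [ 0.9955  0.5284  1.4338 -0.      1.1814 -0.1785]
mm [-479.8 -276.     1. ] deg [-0.11  0.05 65.37]
```

>>> step_arm(targets=[{"dx": -0.048, "dy": -0.0276, "dz": 0, "rx": 0, "ry": 0, "rz": 7}, {"dx": -0.096, "dy": -0.0552, "dz": 0, "rx": 0, "ry": 0, "rz": 14}, {"dx": -0.144, "dy": -0.0828, "dz": 0, "rx": 0, "ry": 0, "rz": 21}, {"dx": -0.192, "dy": -0.1104, "dz": 0, "rx": 0, "ry": 0, "rz": 28}, {"dx": -0.24, "dy": -0.138, "dz": 0, "rx": 0, "ry": 0, "rz": 35}], gripper=0.7, force=25)

```text
time: 0.72
position: [0.4099, 0.3543, 0.2406]
tool_rot: [0.484, 0.875, -0.001, -0.0]
ft_force: [0.5, 1.1, -0.7]
grip_width: 0.0615
```

```bash
python3 go.py 0.577 0.136 0.24 1.9
```

```text
t 0.725 pos [409.8946 354.3347 240.5732] psi 32.04 F [ 0.4762  1.1038 -0.6622] w 61.5 q [ 0.507   0.4179  1.6413 -0.001   1.0845 -0.0519]
mm [-273.7   25.8    0.7] deg [-0.11  0.08 30.14]
```

>>> step_arm(targets=[{"dx": -0.055, "dy": 0.005, "dz": 0, "rx": 0, "ry": 0, "rz": 6}, {"dx": -0.11, "dy": 0.01, "dz": 0, "rx": 0, "ry": 0, "rz": 12}, {"dx": -0.165, "dy": 0.0155, "dz": 0, "rx": 0, "ry": 0, "rz": 18}, {"dx": -0.22, "dy": 0.0205, "dz": 0, "rx": 0, "ry": 0, "rz": 24}, {"dx": -0.2737, "dy": 0.0258, "dz": 0.001, "rx": 0, "ry": 0, "rz": 30.1}])

```text
time: 1.35
position: [0.5777, 0.1344, 0.2394]
tool_rot: [0.696, 0.718, -0.001, -0.0]
ft_force: [0.7, 0.2, 0.0]
grip_width: 0.0608
```

```bash
python3 go.py 0.5767 0.136 0.054 1.9
python3 - <<'E'
from rig import viewer
from h import *
c=viewer.camera("side"); np.savez("side1.npz",**c); i=c["img"][60:260,200:400]
cv2.imwrite("pics/s1.png",cv2.resize(i,None,fx=3,fy=3))
E
```

```text
t 1.35 pos [577.6994 134.3663 239.4045] psi 1.72 F [0.6982 0.165  0.0219] w 60.8 q [ 0.0411  0.4877  1.5156 -0.0018  1.1404  0.0118]
mm [  2.   -0.6 185.4] deg [-0.12  0.09 -0.18]
```

View pics/s1.png

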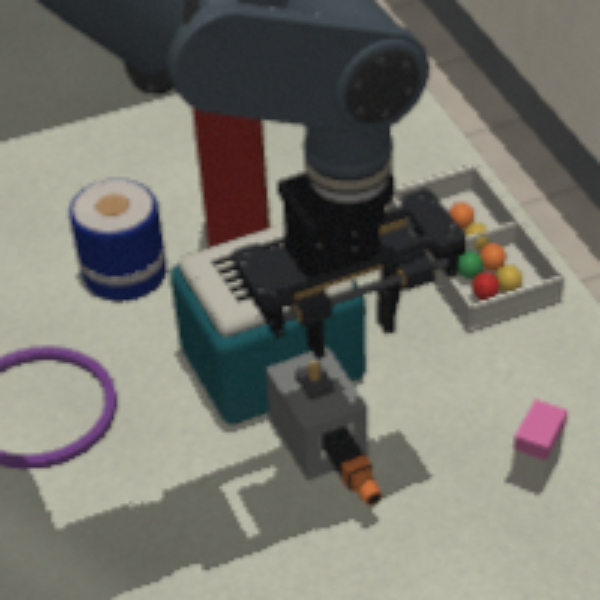

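The gripper is above the insert, with nothing between it and the insert. Descending.

>>> step_arm(targets=[{"dx": 0.002, "dy": -0.0006, "dz": 0.05, "rx": -0.1, "ry": 0.1, "rz": -0.2}, {"dx": 0.002, "dy": -0.0006, "dz": 0.1, "rx": -0.1, "ry": 0.1, "rz": -0.2}, {"dx": 0.002, "dy": -0.0006, "dz": 0.14, "rx": -0.1, "ry": 0.1, "rz": -0.2}, {"dx": 0.002, "dy": -0.0006, "dz": 0.17, "rx": -0.1, "ry": 0.1, "rz": -0.2}, {"dx": 0.002, "dy": -0.0006, "dz": 0.1855, "rx": -0.1, "ry": 0.1, "rz": -0.2}])

```text
time: 2.02
position: [0.5819, 0.1295, 0.0519]
tool_rot: [0.697, 0.717, -0.001, 0.003]
ft_force: [-0.8, 0.5, 0.0]
grip_width: 0.061
```

```bash
python3 go.py 0.5767 0.136 0.054 1.9
python3 - <<'E'
from rig import viewer
from h import *
for n,r in(("side",(140,260,260,360)),("top",(190,265,200,320))):
  c=viewer.camera(n); np.savez(n+"2.npz",**c); i=c["img"][r[0]:r[1],r[2]:r[3]]
  cv2.imwrite(f"pics/{n}2.png",cv2.resize(i,None,fx=5,fy=5))
E
```

```text
t 2.025 pos [581.9401 129.4857  51.8693] psi 1.58 F [-0.7562  0.4661  0.0331] w 61.0 q [ 0.034   0.7536  1.6395 -0.007   0.7461  0.0117]
mm [ 6.6 -5.1 -2.2] deg [ 0.14  0.27 -0.32]
```

View pics/side2.png

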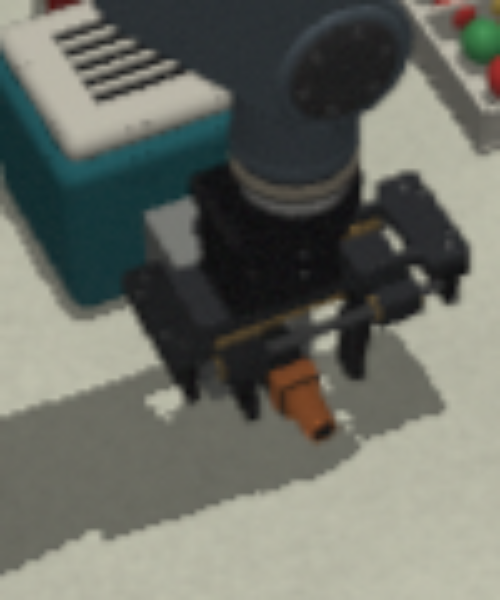

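```bash
python3 go.py 0.5767 0.136 0.054 1.9
```

```text
t 2.125 pos [582.0493 129.4431  52.3106] psi 1.57 F [-0.1179  0.6379  0.0242] w 61.0 q [ 0.0339  0.753   1.639  -0.0071  0.7473  0.0117]
mm [ 6.7 -5.2 -1.7] deg [ 0.13  0.28 -0.33]
```

View pics/top2.png

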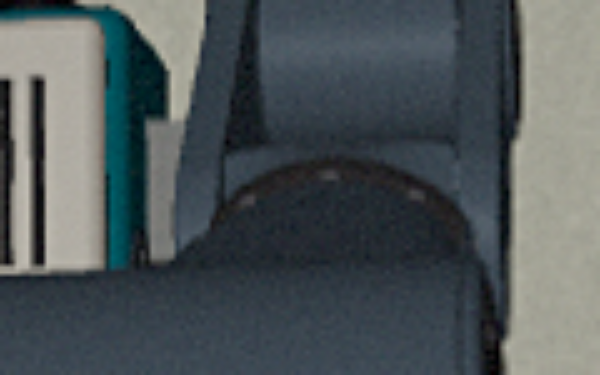

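The move drifted about 6 mm, so I'll correct before gripping.

>>> step_arm(targets=[{"dx": 0.003, "dy": -0.0025, "dz": -0.001, "rx": 0.1, "ry": 0.3, "rz": -0.3}, {"dx": 0.0067, "dy": -0.0052, "dz": -0.0017, "rx": 0.1, "ry": 0.3, "rz": -0.3}, {"dx": 0.0067, "dy": -0.0052, "dz": -0.0017, "rx": 0.1, "ry": 0.3, "rz": -0.3}, {"dx": 0.0067, "dy": -0.0052, "dz": -0.0017, "rx": 0.1, "ry": 0.3, "rz": -0.3}, {"dx": 0.0067, "dy": -0.0052, "dz": -0.0017, "rx": 0.1, "ry": 0.3, "rz": -0.3}])

```text
time: 2.75
position: [0.5769, 0.136, 0.0543]
tool_rot: [0.695, 0.719, 0.001, 0.0]
ft_force: [-0.4, 0.7, 0.4]
grip_width: 0.0611
```

```bash
python3 go.py 0.5767 0.136 0.054 1.9
```

```text
t 2.75 pos [576.9055 136.0026  54.2688] psi 1.87 F [-0.4305  0.6926  0.37  ] w 61.1 q [0.0429 0.7469 1.6478 0.0006 0.7457 0.0098]
mm [ 0.  -0.2  0.3] deg [ 0.07 -0.02 -0.03]
```

>>> step_arm(targets=[{"dx": 0, "dy": 0, "dz": 0, "rx": 0, "ry": 0, "rz": 0}, {"dx": 0, "dy": 0, "dz": 0, "rx": 0, "ry": 0, "rz": 0}, {"dx": 0, "dy": 0, "dz": 0, "rx": 0, "ry": 0, "rz": 0}, {"dx": 0, "dy": 0, "dz": 0, "rx": 0, "ry": 0, "rz": 0}, {"dx": 0, "dy": 0, "dz": 0, "rx": 0, "ry": 0, "rz": 0}], gripper=0.15, force=25)

```text
time: 3.38
position: [0.5766, 0.136, 0.0542]
tool_rot: [0.695, 0.719, 0.0, 0.0]
ft_force: [-0.4, -0.1, 0.6]
grip_width: 0.0258
```

```bash
python3 go.py 0.5767 0.136 0.054 1.9
```

```text
t 3.375 pos [576.6223 135.9668  54.2279] psi 1.89 F [-0.4294 -0.132   0.6241] w 25.8 q [0.043  0.7469 1.648  0.0004 0.7461 0.0096]
mm [0.  0.1 0.2] deg [ 0.03 -0.02 -0.01]
```

>>> step_arm(targets=[{"dx": -0.005, "dy": 0, "dz": 0, "rx": 0, "ry": 0, "rz": 0}, {"dx": -0.01, "dy": 0, "dz": 0, "rx": 0, "ry": 0, "rz": 0}, {"dx": -0.015, "dy": 0, "dz": 0, "rx": 0, "ry": 0, "rz": 0}, {"dx": -0.02, "dy": 0, "dz": 0, "rx": 0, "ry": 0, "rz": 0}, {"dx": -0.025, "dy": 0, "dz": 0, "rx": 0, "ry": 0, "rz": 0}])

```text
time: 4.0
position: [0.5776, 0.1102, 0.0542]
tool_rot: [0.695, 0.719, 0.0, 0.0]
ft_force: [0.5, 0.6, -0.9]
grip_width: 0.0258
```

```bash
python3 go.py 0.5785 0.080 0.054 1.9
```

```text
t 4.0 pos [577.5758 110.1603  54.2075] psi 1.87 F [ 0.539   0.5627 -0.9437] w 25.8 q [-0.0014  0.7433  1.6598 -0.      0.7379 -0.0341]
mm [-30.2  -0.1   0.2] deg [ 0.04  0.   -0.03]
```

Run:
```python
from rig import viewer
from h import *
for n,r in(("side",(140,260,260,360)),):
  c=viewer.camera(n); i=c["img"][r[0]:r[1],r[2]:r[3]]
  cv2.imwrite(f"pics/{n}3.png",cv2.resize(i,None,fx=5,fy=5))
```

```text
(no output)
```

View pics/side3.png

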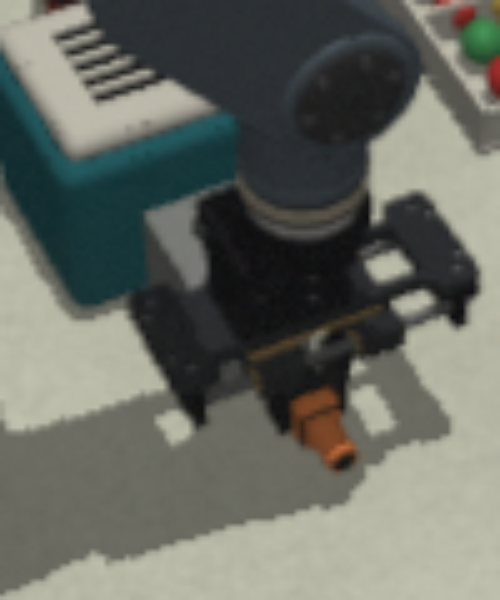

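The insert came with the grip, its orange tip now at zoomed (340,460). Continuing straight out.

>>> step_arm(targets=[{"dx": -0.01, "dy": 0, "dz": 0, "rx": 0, "ry": 0, "rz": 0}, {"dx": -0.02, "dy": 0, "dz": 0, "rx": 0, "ry": 0, "rz": 0}, {"dx": -0.03, "dy": 0, "dz": 0, "rx": 0, "ry": 0, "rz": 0}, {"dx": -0.04, "dy": 0, "dz": 0, "rx": 0, "ry": 0, "rz": 0}, {"dx": -0.05, "dy": 0, "dz": 0, "rx": 0, "ry": 0, "rz": 0}])

```text
time: 4.68
position: [0.5792, 0.0588, 0.0542]
tool_rot: [0.696, 0.718, 0.0, 0.0]
ft_force: [0.1, 0.1, -0.8]
grip_width: 0.0258
```

```bash
python3 go.py 0.5806 0.015 0.054 1.9
```

```text
t 4.675 pos [579.2209  58.8382  54.1526] psi 1.85 F [ 0.0729  0.084  -0.8343] w 25.8 q [-0.0904  0.7387  1.6748 -0.0005  0.7275 -0.1223]
mm [-43.9  -0.    0.2] deg [ 0.03  0.02 -0.05]
```

>>> step_arm(targets=[{"dx": -0.012, "dy": 0, "dz": 0, "rx": 0, "ry": 0, "rz": 0}, {"dx": -0.024, "dy": 0, "dz": 0, "rx": 0, "ry": 0, "rz": 0}, {"dx": -0.036, "dy": 0, "dz": 0, "rx": 0, "ry": 0, "rz": 0}, {"dx": -0.048, "dy": 0, "dz": 0, "rx": 0, "ry": 0, "rz": 0}, {"dx": -0.064, "dy": 0, "dz": 0, "rx": 0, "ry": 0, "rz": 0}])

```text
time: 5.3
position: [0.5813, -0.0059, 0.0542]
tool_rot: [0.695, 0.719, 0.0, 0.0]
ft_force: [0.8, 0.6, -0.6]
grip_width: 0.0256
```

>>> step_arm(targets=[{"dx": -0.01, "dy": 0.006, "dz": 0, "rx": 0, "ry": 0, "rz": -8}, {"dx": -0.01, "dy": 0.01, "dz": 0, "rx": 0, "ry": 0, "rz": -17}, {"dx": -0.01, "dy": 0.014, "dz": 0, "rx": 0, "ry": 0, "rz": -26}, {"dx": -0.01, "dy": 0.018, "dz": 0, "rx": 0, "ry": 0, "rz": -35}, {"dx": -0.01, "dy": 0.02, "dz": 0, "rx": 0, "ry": 0, "rz": -45}])

```text
time: 5.92
position: [0.6019, -0.016, 0.0542]
tool_rot: [0.365, 0.931, -0.0, 0.0]
ft_force: [0.1, -1.1, 0.1]
grip_width: 0.0259
```

```bash
python3 go.py 0.60 -0.01 0.035 91
```

```text
t 5.925 pos [601.8973 -16.0102  54.1904] psi 47.19 F [ 0.1011 -1.1005  0.1406] w 25.9 q [-0.2118  0.755   1.6226 -0.0005  0.7631 -1.0351]
mm [ 5.5  3.1 19.2] deg [ -0.01   0.05 -43.81]
```

>>> step_arm(targets=[{"dx": 0.001, "dy": 0, "dz": 0.004, "rx": 0, "ry": 0, "rz": -9}, {"dx": 0.002, "dy": 0.001, "dz": 0.008, "rx": 0, "ry": 0, "rz": -18}, {"dx": 0.004, "dy": 0.002, "dz": 0.012, "rx": 0, "ry": 0, "rz": -27}, {"dx": 0.005, "dy": 0.003, "dz": 0.016, "rx": 0, "ry": 0, "rz": -36}, {"dx": 0.0055, "dy": 0.003, "dz": 0.018, "rx": 0, "ry": 0, "rz": -43.8}])

```text
time: 6.55
position: [0.5999, -0.0107, 0.0359]
tool_rot: [-0.011, 1.0, -0.0, 0.0]
ft_force: [-0.1, 0.7, -1.1]
grip_width: 0.026
```

```bash
python3 go.py 0.60 -0.01 0.0225 91;python3 - <<'E'
from rig import viewer
from h import *
for n,r in(("side",(170,290,260,380)),("top",(180,330,240,420))):
  c=viewer.camera(n); np.savez(n+"4.npz",**c); i=c["img"][r[0]:r[1],r[2]:r[3]]
  cv2.imwrite(f"pics/{n}4.png",cv2.resize(i,None,fx=4,fy=4))
E
```

```text
t 6.55 pos [599.8653 -10.6557  35.9475] psi 91.25 F [-0.1306  0.7235 -1.1144] w 26.0 q [-0.2037  0.7828  1.6327 -0.0005  0.7254 -1.7959]
mm [-0.1  0.7 13.4] deg [-0.03  0.03  0.25]
```

View pics/side4.png

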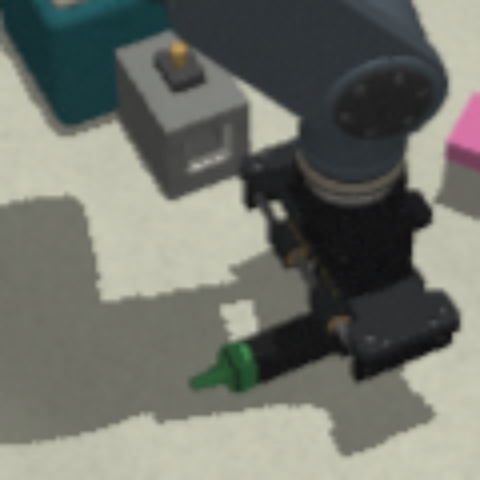

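>>> step_arm(targets=[{"dx": 0, "dy": 0, "dz": 0.004, "rx": 0, "ry": 0, "rz": 0}, {"dx": 0, "dy": 0, "dz": 0.007, "rx": 0, "ry": 0, "rz": 0}, {"dx": 0, "dy": 0, "dz": 0.009, "rx": 0, "ry": 0, "rz": 0}, {"dx": 0, "dy": 0, "dz": 0.0105, "rx": 0, "ry": 0, "rz": 0}, {"dx": 0, "dy": 0, "dz": 0.0115, "rx": 0, "ry": 0, "rz": 0}])

```text
time: 7.28
position: [0.5998, -0.0106, 0.0243]
tool_rot: [-0.008, 1.0, -0.0, 0.0]
ft_force: [-0.2, -0.5, -1.5]
grip_width: 0.026
```

```bash
python3 go.py
```

```text
t 7.275 pos [599.7555 -10.5699  24.3261] psi 90.96 F [-0.1668 -0.5493 -1.4901] w 26.0 q [-0.2036  0.8018  1.635  -0.0006  0.7044 -1.7907]
```

>>> step_arm(targets=[{"dx": 0, "dy": 0, "dz": 0.0004, "rx": 0, "ry": 0, "rz": 0}, {"dx": 0, "dy": 0, "dz": 0.0008, "rx": 0, "ry": 0, "rz": 0}, {"dx": 0, "dy": 0, "dz": 0.001, "rx": 0, "ry": 0, "rz": 0}, {"dx": 0, "dy": 0, "dz": 0.001, "rx": 0, "ry": 0, "rz": 0}, {"dx": 0, "dy": 0, "dz": 0.001, "rx": 0, "ry": 0, "rz": 0}])

```text
time: 7.9
position: [0.5998, -0.0106, 0.0237]
tool_rot: [-0.008, 1.0, -0.0, 0.0]
ft_force: [-1.4, 0.8, 5.0]
grip_width: 0.026
```

```bash
python3 go.py
```

```text
t 7.9 pos [599.8359 -10.5682  23.7046] psi 90.96 F [-1.3532  0.8474  5.022 ] w 26.0 q [-0.2036  0.8029  1.6351 -0.0005  0.7031 -1.7907]
```

Table contact at TCP z 23.7 mm (5 N), so the grip is 10.7 mm above the bar centre. Release, back off upward, and swing the gripper around to the green half.

>>> step_arm(targets=[{"dx": 0, "dy": 0, "dz": 0, "rx": 0, "ry": 0, "rz": 0}, {"dx": 0, "dy": 0, "dz": 0, "rx": 0, "ry": 0, "rz": 0}, {"dx": 0, "dy": 0, "dz": 0, "rx": 0, "ry": 0, "rz": 0}, {"dx": 0, "dy": 0, "dz": -0.001, "rx": 0, "ry": 0, "rz": 0}, {"dx": 0, "dy": 0, "dz": -0.004, "rx": 0, "ry": 0, "rz": 0}], gripper=0.65)

```text
time: 8.52
position: [0.5997, -0.0105, 0.0277]
tool_rot: [-0.008, 1.0, -0.0, 0.0]
ft_force: [1.0, -0.0, 0.6]
grip_width: 0.0558
```

>>> step_arm(targets=[{"dx": 0, "dy": 0, "dz": -0.02, "rx": 0, "ry": 0, "rz": 0}, {"dx": 0, "dy": 0, "dz": -0.05, "rx": 0, "ry": 0, "rz": 0}, {"dx": 0, "dy": 0, "dz": -0.08, "rx": 0, "ry": 0, "rz": 9}, {"dx": 0, "dy": 0, "dz": -0.1, "rx": 0, "ry": 0, "rz": 19}, {"dx": 0, "dy": 0, "dz": -0.1, "rx": 0, "ry": 0, "rz": 29}])

```text
time: 9.15
position: [0.6014, -0.0108, 0.1314]
tool_rot: [0.245, 0.97, -0.0, 0.003]
ft_force: [-0.7, -0.3, -0.9]
grip_width: 0.0566
```

```bash
python3 go.py 0.53 -0.01 0.12 -89
python3 - <<'E'
from rig import viewer
from h import *
for n,r in(("side",(150,300,240,400)),("top",(180,330,240,440))):
  c=viewer.camera(n); np.savez(n+"5.npz",**c); i=c["img"][r[0]:r[1],r[2]:r[3]]
  cv2.imwrite(f"pics/{n}5.png",cv2.resize(i,None,fx=4,fy=4))
E
```

```text
t 9.15 pos [601.3566 -10.7801 131.3992] psi 61.64 F [-0.7137 -0.2876 -0.8961] w 56.6 q [-0.2034  0.6353  1.5927 -0.0004  0.9073 -1.2789]
mm [ 63.2 -33.2  11. ] deg [  0.49   0.01 150.64]
```

View pics/side5.png

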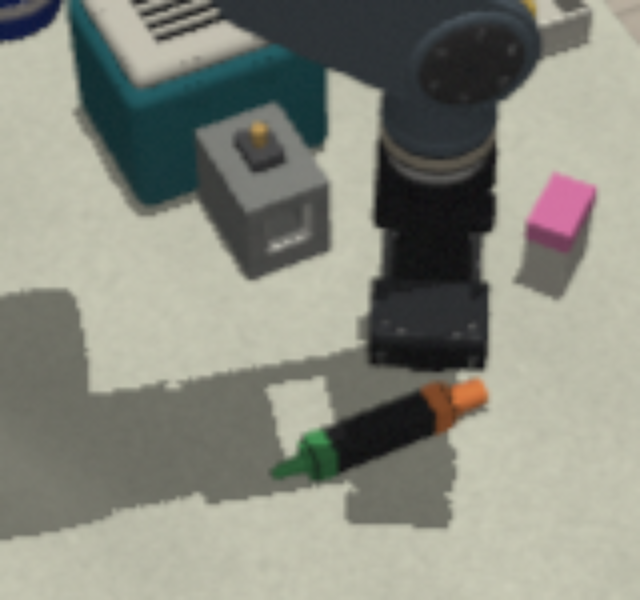

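View pics/top5.png

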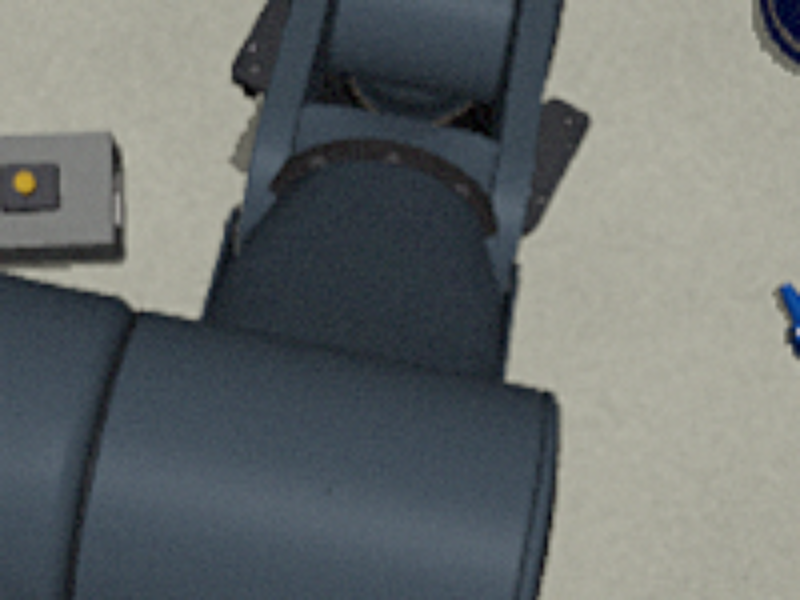

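The insert lies flat, green tip at (308,268) and orange tip at (361,248) in the side image. I'll locate it from those.

Run:
```python
from h import *
np.set_printoptions(precision=4,suppress=True)
c=load("side5.npz"); hsv=cv2.cvtColor(c["img"],cv2.COLOR_BGR2HSV)
def m(lo,hi):
    k=cv2.inRange(hsv,lo,hi); z=np.zeros_like(k); z[230:290,290:375]=k[230:290,290:375]; return z
for n,lo,hi in(("g",(45,90,40),(80,255,255)),("o",(3,120,80),(20,255,255))):
    v,u=np.nonzero(m(lo,hi)); p=np.c_[u,v].astype(np.float32); print(n,len(p),p.min(0),p.max(0))
    q=toplane(c,p,.016); print(q.min(0),q.max(0),q.mean(0))
q=toplane(c,[(307.7,268.3),(361.3,247.8)],.013);print(q,np.linalg.norm(q[0]-q[1]),q.mean(0))
```

```text
g 115 [308. 258.] [324. 269.]
[ 0.48   -0.0318  0.016 ] [0.5284 0.007  0.016 ] [ 0.5111 -0.0136  0.016 ]
o 121 [345. 245.] [361. 257.]
[ 0.6027 -0.0309  0.016 ] [0.6497 0.0094 0.016 ] [ 0.6248 -0.0101  0.016 ]
[[ 0.4795 -0.0127  0.013 ]
 [ 0.6513 -0.0121  0.013 ]] 0.1718241283820449 [ 0.5654 -0.0124  0.013 ]
```

>>> step_arm(targets=[{"dx": 0.012, "dy": -0.007, "dz": 0, "rx": 0, "ry": 0, "rz": 10}, {"dx": 0.025, "dy": -0.013, "dz": 0, "rx": 0, "ry": 0, "rz": 20}, {"dx": 0.038, "dy": -0.02, "dz": 0, "rx": 0, "ry": 0, "rz": 30}, {"dx": 0.05, "dy": -0.027, "dz": 0, "rx": 0, "ry": 0, "rz": 40}, {"dx": 0.063, "dy": -0.033, "dz": 0, "rx": 0.2, "ry": 0, "rz": 50}])

```text
time: 9.88
position: [0.5286, -0.0102, 0.13]
tool_rot: [0.63, 0.776, -0.001, 0.001]
ft_force: [0.3, -0.6, 0.0]
grip_width: 0.0566
```

>>> step_arm(targets=[{"dx": 0, "dy": 0, "dz": 0, "rx": 0, "ry": 0, "rz": 10}, {"dx": 0, "dy": 0, "dz": 0, "rx": 0, "ry": 0, "rz": 20}, {"dx": 0, "dy": 0, "dz": 0, "rx": 0, "ry": 0, "rz": 30}, {"dx": 0, "dy": 0, "dz": 0, "rx": 0, "ry": 0, "rz": 40}, {"dx": 0, "dy": 0, "dz": 0, "rx": 0, "ry": 0, "rz": 50}])

```text
time: 10.5
position: [0.5285, -0.0102, 0.1304]
tool_rot: [0.9, 0.436, -0.001, 0.002]
ft_force: [-0.5, -0.6, 0.8]
grip_width: 0.0564
```

```bash
python3 go.py 0.53 -0.0118 0.07 -89.04
```

```text
t 10.5 pos [528.4895 -10.1736 130.4466] psi -38.29 F [-0.4646 -0.5705  0.83  ] w 56.4 q [-0.2291  0.5639  1.7752 -0.0042  0.8014  0.442 ]
mm [-0.2  2.1 60.5] deg [ 0.18  0.06 50.75]
```

>>> step_arm(targets=[{"dx": 0, "dy": 0, "dz": 0, "rx": 0, "ry": 0, "rz": 10}, {"dx": 0, "dy": 0.001, "dz": 0.01, "rx": 0.1, "ry": 0.1, "rz": 20}, {"dx": 0, "dy": 0.002, "dz": 0.025, "rx": 0.1, "ry": 0.1, "rz": 30}, {"dx": 0, "dy": 0.002, "dz": 0.04, "rx": 0.1, "ry": 0.1, "rz": 40}, {"dx": 0, "dy": 0.0021, "dz": 0.06, "rx": 0.2, "ry": 0.1, "rz": 50.7}])

```text
time: 11.12
position: [0.5306, -0.0117, 0.0707]
tool_rot: [1.0, 0.008, 0.001, -0.0]
ft_force: [0.8, 0.2, -0.2]
grip_width: 0.0568
```

```bash
python3 go.py 0.53 -0.0118 0.0237 -89.04
```

```text
t 11.125 pos [530.6186 -11.7366  70.7388] psi -89.13 F [ 0.7642  0.1704 -0.1769] w 56.8 q [-0.2332  0.6697  1.8027  0.0011  0.6675  1.3216]
mm [-0.7  0.1 47. ] deg [-0.01 -0.1  -0.09]
```

>>> step_arm(targets=[{"dx": -0.0007, "dy": 0, "dz": 0.015, "rx": 0, "ry": -0.1, "rz": 0.1}, {"dx": -0.0007, "dy": 0, "dz": 0.03, "rx": 0, "ry": -0.1, "rz": 0.1}, {"dx": -0.0007, "dy": 0, "dz": 0.04, "rx": 0, "ry": -0.1, "rz": 0.1}, {"dx": -0.0007, "dy": 0, "dz": 0.046, "rx": 0, "ry": -0.1, "rz": 0.1}, {"dx": -0.0007, "dy": 0, "dz": 0.047, "rx": 0, "ry": -0.1, "rz": 0.1}])

```text
time: 11.75
position: [0.5299, -0.0117, 0.0234]
tool_rot: [1.0, 0.007, -0.0, -0.0]
ft_force: [-0.3, 0.5, 0.6]
grip_width: 0.0567
```

```bash
python3 go.py 0.53 -0.0118 0.0235 -89.04
```

```text
t 11.75 pos [529.902  -11.7049  23.4404] psi -89.19 F [-0.2536  0.4758  0.5663] w 56.7 q [-0.2332  0.7573  1.8164  0.0004  0.5683  1.3231]
mm [ 0.1  0.1 -0.1] deg [-0.02  0.02 -0.15]
```

>>> step_arm(targets=[{"dx": 0, "dy": 0, "dz": 0, "rx": 0, "ry": 0, "rz": 0}, {"dx": 0, "dy": 0, "dz": 0, "rx": 0, "ry": 0, "rz": 0}, {"dx": 0, "dy": 0, "dz": 0, "rx": 0, "ry": 0, "rz": 0}, {"dx": 0, "dy": 0, "dz": 0, "rx": 0, "ry": 0, "rz": 0}, {"dx": 0, "dy": 0, "dz": 0, "rx": 0, "ry": 0, "rz": 0}], gripper=0.15, force=30)

```text
time: 12.38
position: [0.53, -0.0117, 0.0237]
tool_rot: [1.0, 0.007, -0.0, -0.0]
ft_force: [-0.4, 0.5, 0.6]
grip_width: 0.0255
```

```bash
python3 go.py 0.55 -0.02 0.0555 -89.04
```

```text
t 12.375 pos [530.0101 -11.7423  23.6645] psi -89.19 F [-0.3896  0.4602  0.5864] w 25.5 q [-0.2332  0.7569  1.8164  0.0004  0.5684  1.3231]
mm [ 19.9   8.5 -31.8] deg [-0.01  0.   -0.15]
```

>>> step_arm(targets=[{"dx": 0, "dy": 0, "dz": -0.008, "rx": 0, "ry": 0, "rz": 0}, {"dx": 0, "dy": 0, "dz": -0.018, "rx": 0, "ry": 0, "rz": 0}, {"dx": 0.005, "dy": 0, "dz": -0.028, "rx": 0, "ry": 0, "rz": -8}, {"dx": 0.012, "dy": 0, "dz": -0.032, "rx": 0, "ry": 0, "rz": -18}, {"dx": 0.02, "dy": 0, "dz": -0.032, "rx": 0, "ry": 0, "rz": -28}])

```text
time: 13.0
position: [0.5506, -0.0115, 0.0568]
tool_rot: [0.968, 0.252, 0.001, 0.0]
ft_force: [-0.3, 0.2, -0.4]
grip_width: 0.0256
```

```bash
python3 go.py 0.581 0.0 0.0553 1.88
```

```text
t 13.0 pos [550.5539 -11.508   56.8386] psi -60.86 F [-0.2868  0.2494 -0.4309] w 25.6 q [-0.224   0.7095  1.7565  0.0004  0.6743  0.8379]
mm [32.2  4.8  1.6] deg [  0.07  -0.04 -62.74]
```

>>> step_arm(targets=[{"dx": 0.006, "dy": 0.001, "dz": 0, "rx": 0, "ry": 0, "rz": -9}, {"dx": 0.012, "dy": 0.002, "dz": 0, "rx": 0, "ry": 0, "rz": -19}, {"dx": 0.02, "dy": 0.003, "dz": 0, "rx": 0, "ry": 0, "rz": -29}, {"dx": 0.027, "dy": 0.004, "dz": 0, "rx": 0, "ry": 0, "rz": -39}, {"dx": 0.032, "dy": 0.0048, "dz": 0, "rx": 0, "ry": 0, "rz": -49}])

```text
time: 13.62
position: [0.5813, -0.0, 0.0576]
tool_rot: [0.775, 0.633, 0.001, 0.001]
ft_force: [-0.6, -0.4, -1.0]
grip_width: 0.0263
```

```bash
python3 go.py 0.5811 0.0 0.0553 1.88
```

```text
t 13.625 pos [581.2805  -0.0351  57.6071] psi -11.52 F [-0.5669 -0.4266 -1.0071] w 26.3 q [-0.1923  0.7318  1.6775  0.0003  0.73    0.0086]
mm [-0.  -0.2  2.3] deg [  0.13   0.   -13.4 ]
```

>>> step_arm(targets=[{"dx": 0, "dy": 0, "dz": 0, "rx": 0, "ry": 0, "rz": -7}, {"dx": 0, "dy": -0.0002, "dz": 0.001, "rx": 0.1, "ry": 0, "rz": -13.4}, {"dx": 0, "dy": -0.0002, "dz": 0.0023, "rx": 0.1, "ry": 0, "rz": -13.4}, {"dx": 0, "dy": -0.0002, "dz": 0.0023, "rx": 0.1, "ry": 0, "rz": -13.4}, {"dx": 0, "dy": -0.0002, "dz": 0.0023, "rx": 0.1, "ry": 0, "rz": -13.4}])

```text
time: 14.25
position: [0.5811, -0.0, 0.0554]
tool_rot: [0.696, 0.718, 0.0, 0.0]
ft_force: [-0.3, 0.4, -0.6]
grip_width: 0.0256
```

```bash
python3 go.py 0.5811 0.0 0.0553 1.88;python3 - <<'E'
from rig import viewer
from h import *
for n,r in(("side",(150,290,260,400)),("top",(190,290,220,380))):
  c=viewer.camera(n); np.savez(n+"6.npz",**c); i=c["img"][r[0]:r[1],r[2]:r[3]]
  cv2.imwrite(f"pics/{n}6.png",cv2.resize(i,None,fx=4,fy=4))
E
```

```text
t 14.25 pos [581.0864  -0.0011  55.4497] psi 1.83 F [-0.2906  0.3994 -0.553 ] w 25.6 q [-0.1922  0.7356  1.6774 -0.      0.7279 -0.2241]
mm [0.  0.  0.1] deg [ 0.03  0.01 -0.05]
```

View pics/side6.png

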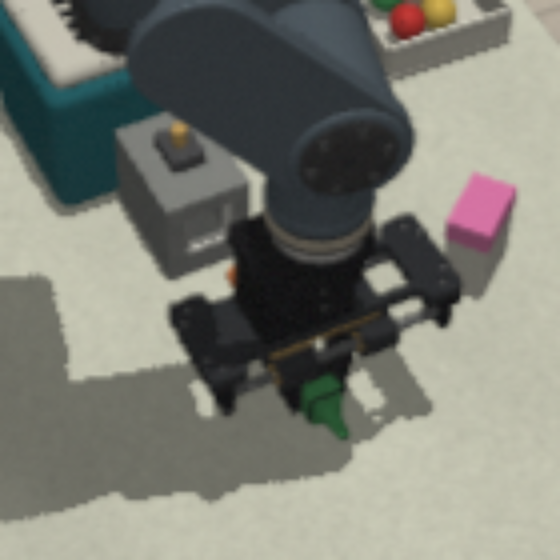

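View pics/top6.png

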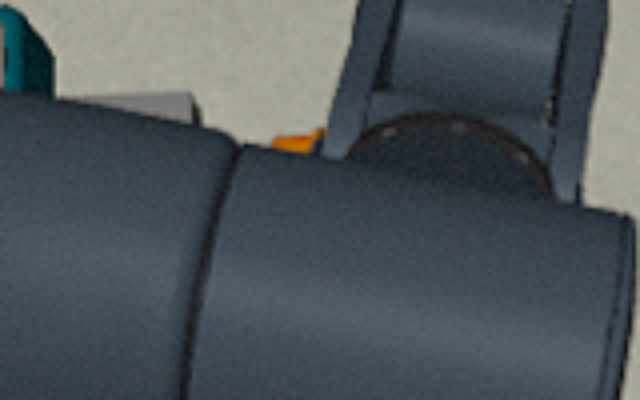

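The insert is in line in front of the mouth, green end outward, and its orange tip shows at top (288,225). Approaching at moderate speed, then slowly.

>>> step_arm(targets=[{"dx": 0.01, "dy": 0, "dz": 0, "rx": 0, "ry": 0, "rz": 0}, {"dx": 0.024, "dy": 0, "dz": 0, "rx": 0, "ry": 0, "rz": 0}, {"dx": 0.038, "dy": 0, "dz": 0, "rx": 0, "ry": 0, "rz": 0}, {"dx": 0.048, "dy": 0, "dz": 0, "rx": 0, "ry": 0, "rz": 0}, {"dx": 0.055, "dy": 0, "dz": 0, "rx": 0, "ry": 0, "rz": 0}])

```text
time: 14.98
position: [0.5792, 0.056, 0.0554]
tool_rot: [0.695, 0.719, 0.0, 0.0]
ft_force: [0.2, -0.1, -0.6]
grip_width: 0.0257
```

```bash
python3 go.py 0.5787 0.073 0.0553 1.88
```

```text
t 14.975 pos [579.2082  56.0398  55.3646] psi 1.91 F [ 0.18   -0.1169 -0.592 ] w 25.7 q [-0.0954  0.7365  1.6752 -0.0002  0.7294 -0.1286]
mm [17.   0.1  0.1] deg [0.03 0.01 0.03]
```

Now slowly through the flare, 4 mm per row.

>>> step_arm(targets=[{"dx": 0.005, "dy": 0, "dz": 0, "rx": 0, "ry": 0, "rz": 0}, {"dx": 0.01, "dy": 0, "dz": 0, "rx": 0, "ry": 0, "rz": 0}, {"dx": 0.015, "dy": 0, "dz": 0, "rx": 0, "ry": 0, "rz": 0}, {"dx": 0.019, "dy": 0, "dz": 0, "rx": 0, "ry": 0, "rz": 0}, {"dx": 0.023, "dy": 0, "dz": 0, "rx": 0, "ry": 0, "rz": 0}])

```text
time: 15.6
position: [0.5784, 0.0792, 0.0553]
tool_rot: [0.695, 0.719, 0.0, 0.0]
ft_force: [0.5, -0.0, -0.9]
grip_width: 0.0257
```

```bash
python3 go.py 0.5781 0.093 0.0553 1.88
```

```text
t 15.6 pos [578.4446  79.1686  55.3462] psi 1.89 F [ 0.5229 -0.017  -0.9206] w 25.7 q [-0.0552  0.7381  1.6702 -0.0002  0.7329 -0.0881]
mm [13.8  0.1  0. ] deg [0.02 0.01 0.01]
```

>>> step_arm(targets=[{"dx": 0.005, "dy": 0, "dz": 0, "rx": 0, "ry": 0, "rz": 0}, {"dx": 0.01, "dy": 0, "dz": 0, "rx": 0, "ry": 0, "rz": 0}, {"dx": 0.015, "dy": 0, "dz": 0, "rx": 0, "ry": 0, "rz": 0}, {"dx": 0.02, "dy": 0, "dz": 0, "rx": 0, "ry": 0, "rz": 0}, {"dx": 0.024, "dy": 0, "dz": 0, "rx": 0, "ry": 0, "rz": 0}])

```text
time: 16.23
position: [0.5776, 0.1035, 0.0553]
tool_rot: [0.695, 0.719, 0.0, 0.0]
ft_force: [0.0, 0.1, -0.7]
grip_width: 0.0259
```

```bash
python3 go.py 0.5771 0.121 0.0553 1.88
```

```text
t 16.225 pos [577.6145 103.5122  55.3449] psi 1.91 F [ 0.0473  0.0943 -0.7027] w 25.9 q [-0.0129  0.7405  1.6623 -0.0003  0.7383 -0.0459]
mm [17.5  0.1  0. ] deg [0.02 0.01 0.03]
```

No contact yet and 1.5 mm or better alignment. Next stretch, up to the plunger.

>>> step_arm(targets=[{"dx": 0.004, "dy": 0, "dz": 0, "rx": 0, "ry": 0, "rz": 0}, {"dx": 0.008, "dy": 0, "dz": 0, "rx": 0, "ry": 0, "rz": 0}, {"dx": 0.012, "dy": 0, "dz": 0, "rx": 0, "ry": 0, "rz": 0}, {"dx": 0.015, "dy": 0, "dz": 0, "rx": 0, "ry": 0, "rz": 0}, {"dx": 0.018, "dy": 0, "dz": 0, "rx": 0, "ry": 0, "rz": 0}])

```text
time: 16.85
position: [0.577, 0.1217, 0.0553]
tool_rot: [0.695, 0.719, 0.0, 0.0]
ft_force: [-0.4, -0.6, -1.0]
grip_width: 0.0255
```

```bash
python3 go.py 0.5765 0.140 0.0553 1.88
```

```text
t 16.85 pos [577.013  121.6901  55.3227] psi 1.91 F [-0.3934 -0.5755 -1.0332] w 25.5 q [ 0.0186  0.7429  1.6547 -0.0003  0.7436 -0.0145]
mm [18.3  0.1  0. ] deg [0.02 0.01 0.03]
```

Plunger zone: 1.5–2 mm per row, watching force.

>>> step_arm(targets=[{"dx": 0.002, "dy": 0, "dz": 0, "rx": 0, "ry": 0, "rz": 0}, {"dx": 0.004, "dy": 0, "dz": 0, "rx": 0, "ry": 0, "rz": 0}, {"dx": 0.006, "dy": 0, "dz": 0, "rx": 0, "ry": 0, "rz": 0}, {"dx": 0.007, "dy": 0, "dz": 0, "rx": 0, "ry": 0, "rz": 0}, {"dx": 0.008, "dy": 0, "dz": 0, "rx": 0, "ry": 0, "rz": 0}])

```text
time: 17.48
position: [0.5764, 0.1298, 0.0551]
tool_rot: [0.695, 0.719, -0.0, -0.0]
ft_force: [0.5, -1.6, -4.7]
grip_width: 0.0257
```

```bash
python3 go.py 0.5765 0.140 0.0553 1.88
```

```text
t 17.475 pos [576.4351 129.7937  55.0897] psi 1.9 F [ 0.4949 -1.5739 -4.7086] w 25.7 q [ 0.0325  0.7444  1.6512 -0.0002  0.7463 -0.0006]
mm [10.2  0.4 -0.2] deg [-0.02  0.01  0.02]
```

>>> step_arm(targets=[{"dx": 0.0015, "dy": 0.0002, "dz": 0, "rx": 0, "ry": 0, "rz": 0}, {"dx": 0.003, "dy": 0.0003, "dz": 0, "rx": 0, "ry": 0, "rz": 0}, {"dx": 0.004, "dy": 0.0004, "dz": 0, "rx": 0, "ry": 0, "rz": 0}, {"dx": 0.005, "dy": 0.0004, "dz": 0, "rx": 0, "ry": 0, "rz": 0}, {"dx": 0.006, "dy": 0.0004, "dz": 0, "rx": 0, "ry": 0, "rz": 0}])

```text
time: 18.1
position: [0.5767, 0.1359, 0.0551]
tool_rot: [0.695, 0.719, -0.0, -0.0]
ft_force: [-0.3, -3.0, -4.7]
grip_width: 0.0256
```

```bash
python3 go.py 0.5765 0.140 0.0553 1.88
```

```text
t 18.1 pos [576.6719 135.853   55.0665] psi 1.9 F [-0.3092 -2.9548 -4.7381] w 25.6 q [ 0.0429  0.7458  1.647  -0.0001  0.7491  0.0099]
mm [ 4.2 -0.  -0.2] deg [-0.02  0.01  0.02]
```

>>> step_arm(targets=[{"dx": 0.0006, "dy": 0, "dz": 0, "rx": 0, "ry": 0, "rz": 0}, {"dx": 0.0012, "dy": 0, "dz": 0, "rx": 0, "ry": 0, "rz": 0}, {"dx": 0.0018, "dy": 0, "dz": 0, "rx": 0, "ry": 0, "rz": 0}, {"dx": 0.0022, "dy": 0, "dz": 0, "rx": 0, "ry": 0, "rz": 0}, {"dx": 0.0025, "dy": 0, "dz": 0, "rx": 0, "ry": 0, "rz": 0}])

```text
time: 18.73
position: [0.5766, 0.1382, 0.0551]
tool_rot: [0.695, 0.719, -0.0, 0.0]
ft_force: [0.4, -2.8, -3.9]
grip_width: 0.0259
```

```bash
python3 go.py 0.5765 0.140 0.0553 1.88
```

```text
t 18.725 pos [576.6398 138.1777  55.0959] psi 1.91 F [ 0.3597 -2.8226 -3.8673] w 25.9 q [ 0.0471  0.7461  1.6457 -0.0007  0.7499  0.0142]
mm [ 1.8 -0.1 -0.2] deg [-0.01  0.03  0.03]
```

>>> step_arm(targets=[{"dx": 0.0004, "dy": 0, "dz": 0, "rx": 0, "ry": 0, "rz": 0}, {"dx": 0.0008, "dy": 0, "dz": 0, "rx": 0, "ry": 0, "rz": 0}, {"dx": 0.0012, "dy": 0, "dz": 0, "rx": 0, "ry": 0, "rz": 0}, {"dx": 0.0016, "dy": 0, "dz": 0, "rx": 0, "ry": 0, "rz": 0}, {"dx": 0.002, "dy": 0, "dz": 0, "rx": 0, "ry": 0, "rz": 0}])

```text
time: 19.35
position: [0.5767, 0.1383, 0.0552]
tool_rot: [0.695, 0.719, -0.001, 0.001]
ft_force: [-0.7, -9.8, -4.1]
grip_width: 0.0255
```

```bash
python3 go.py
```

```text
t 19.35 pos [576.7481 138.3033  55.1743] psi 1.98 F [-0.6788 -9.843  -4.0844] w 25.5 q [ 0.0487  0.7463  1.6447 -0.0049  0.7511  0.0177]
```

Steep rise at y = 138.3 mm, as expected of the stop. Confirm with a gentle push towards about 14 N.

>>> step_arm(targets=[{"dx": 0.002, "dy": 0, "dz": 0, "rx": 0, "ry": 0, "rz": 0}, {"dx": 0.0024, "dy": 0, "dz": 0, "rx": 0, "ry": 0, "rz": 0}, {"dx": 0.0028, "dy": 0, "dz": 0, "rx": 0, "ry": 0, "rz": 0}, {"dx": 0.0031, "dy": 0, "dz": 0, "rx": 0, "ry": 0, "rz": 0}, {"dx": 0.0033, "dy": 0, "dz": 0, "rx": 0, "ry": 0, "rz": 0}])

```text
time: 19.98
position: [0.5769, 0.1384, 0.0554]
tool_rot: [0.694, 0.72, -0.003, 0.003]
ft_force: [-0.4, -13.9, -3.0]
grip_width: 0.0259
```

```bash
python3 go.py;python3 - <<'E'
from rig import viewer
from h import *
for n,r in(("side",(150,290,260,400)),):
  c=viewer.camera(n); np.savez(n+"7.npz",**c); i=c["img"][r[0]:r[1],r[2]:r[3]]
  cv2.imwrite(f"pics/{n}7.png",cv2.resize(i,None,fx=4,fy=4))
  hsv=cv2.cvtColor(c["img"],cv2.COLOR_BGR2HSV); k=cv2.inRange(hsv,(45,90,40),(80,255,255))
  z=np.zeros_like(k); z[180:260,290:350]=k[180:260,290:350]; v,u=np.nonzero(z)
  q=toplane(c,np.c_[u,v].astype(float),.045); i=np.argsort(q[:,1])[:6]; print(len(u),u[i],v[i],q[i])
E
```

```text
t 19.975 pos [576.9044 138.4118  55.4258] psi 2.07 F [ -0.3658 -13.9086  -3.0231] w 25.9 q [ 0.0512  0.7464  1.6432 -0.0116  0.7531  0.0235]
105 [324 323 322 324 323 322] [224 224 224 223 223 223] [[0.57870288 0.09188869 0.045     ]
 [0.57600992 0.09313118 0.045     ]
 [0.57331691 0.09437369 0.045     ]
 [0.58030509 0.09537116 0.045     ]
 [0.57760773 0.09661571 0.045     ]
 [0.57491032 0.09786029 0.045     ]]
```

View pics/side7.png

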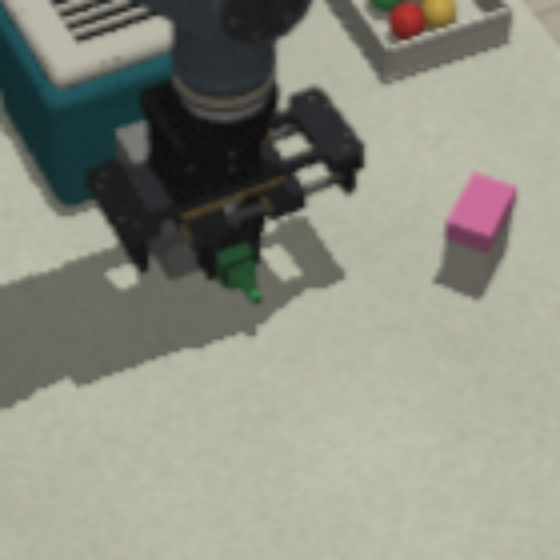

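Held at about 14 N without advancing, and the green tip at y ≈ 0.09 means about 80 mm out: fully home. Relax the push, then release.

>>> step_arm(targets=[{"dx": 0.002, "dy": 0, "dz": 0, "rx": 0, "ry": 0, "rz": 0}, {"dx": 0.001, "dy": 0, "dz": 0, "rx": 0, "ry": 0, "rz": 0}, {"dx": 0.0005, "dy": 0, "dz": 0, "rx": 0, "ry": 0, "rz": 0}, {"dx": 0.0003, "dy": 0, "dz": 0, "rx": 0, "ry": 0, "rz": 0}, {"dx": 0.0003, "dy": 0, "dz": 0, "rx": 0, "ry": 0, "rz": 0}])

```text
time: 20.65
position: [0.577, 0.1383, 0.0556]
tool_rot: [0.694, 0.72, -0.003, 0.003]
ft_force: [-1.1, -6.2, -3.4]
grip_width: 0.0261
```

```bash
python3 go.py 0.5766 0.1383 0.0545 1.88
```

```text
t 20.65 pos [576.9622 138.2736  55.5896] psi 2.07 F [-1.1152 -6.1903 -3.4483] w 26.1 q [ 0.0512  0.7462  1.643  -0.0123  0.7535  0.024 ]
mm [ 0.  -0.4  1.1] deg [-0.05  0.48  0.19]
```

>>> step_arm(targets=[{"dx": 0, "dy": 0, "dz": 0.0003, "rx": 0, "ry": 0.2, "rz": 0}, {"dx": 0, "dy": -0.0002, "dz": 0.0006, "rx": 0, "ry": 0.4, "rz": 0.1}, {"dx": 0, "dy": -0.0003, "dz": 0.001, "rx": 0, "ry": 0.4, "rz": 0.1}, {"dx": 0, "dy": -0.0003, "dz": 0.001, "rx": 0, "ry": 0.4, "rz": 0.1}, {"dx": 0, "dy": -0.0003, "dz": 0.001, "rx": 0, "ry": 0.4, "rz": 0.1}])

```text
time: 21.28
position: [0.5768, 0.1382, 0.0547]
tool_rot: [0.695, 0.719, -0.001, 0.0]
ft_force: [-0.0, -4.3, -2.4]
grip_width: 0.0259
```

```bash
python3 go.py 0.5766 0.1383 0.0545 1.88
```

```text
t 21.275 pos [576.7979 138.2275  54.7024] psi 1.98 F [-0.0003 -4.2853 -2.3662] w 25.9 q [ 0.0477  0.747   1.645  -0.0023  0.7501  0.0149]
mm [ 0.1 -0.2  0.2] deg [-0.03  0.09  0.1 ]
```

Still lightly pressed inward (−4 N), so nothing drew it back. Opening, then lifting straight up.

>>> step_arm(targets=[{"dx": 0, "dy": 0, "dz": 0, "rx": 0, "ry": 0, "rz": 0}, {"dx": 0, "dy": 0, "dz": 0, "rx": 0, "ry": 0, "rz": 0}, {"dx": 0, "dy": 0, "dz": 0, "rx": 0, "ry": 0, "rz": 0}, {"dx": 0, "dy": 0, "dz": 0, "rx": 0, "ry": 0, "rz": 0}, {"dx": 0, "dy": 0, "dz": 0, "rx": 0, "ry": 0, "rz": 0}], gripper=0.65)

```text
time: 21.9
position: [0.5768, 0.1384, 0.0547]
tool_rot: [0.695, 0.719, -0.001, 0.0]
ft_force: [-0.5, -0.7, -0.2]
grip_width: 0.0557
```

>>> step_arm(targets=[{"dx": 0, "dy": 0, "dz": -0.01, "rx": 0, "ry": 0, "rz": 0}, {"dx": 0, "dy": 0, "dz": -0.03, "rx": 0, "ry": 0, "rz": 0}, {"dx": -0.01, "dy": 0, "dz": -0.06, "rx": 0, "ry": 0, "rz": 0}, {"dx": -0.02, "dy": 0, "dz": -0.09, "rx": 0, "ry": 0, "rz": 0}, {"dx": -0.03, "dy": 0, "dz": -0.12, "rx": 0, "ry": 0, "rz": 0}])

```text
time: 22.52
position: [0.5779, 0.1083, 0.1764]
tool_rot: [0.695, 0.719, -0.0, 0.001]
ft_force: [0.0, 0.6, -0.6]
grip_width: 0.0567
```

>>> step_arm(targets=[{"dx": -0.04, "dy": 0, "dz": -0.02, "rx": 0, "ry": 0, "rz": 0}, {"dx": -0.09, "dy": 0, "dz": -0.04, "rx": 0, "ry": 0, "rz": 0}, {"dx": -0.14, "dy": 0, "dz": -0.06, "rx": 0, "ry": 0, "rz": 0}, {"dx": -0.2, "dy": 0, "dz": -0.08, "rx": 0, "ry": 0, "rz": 0}, {"dx": -0.25, "dy": 0, "dz": -0.08, "rx": 0, "ry": 0, "rz": 0}])

```text
time: 23.15
position: [0.5874, -0.144, 0.2597]
tool_rot: [0.695, 0.719, 0.001, 0.003]
ft_force: [0.8, 0.4, 0.3]
grip_width: 0.0564
```

```bash
python3 go.py;python3 - <<'E'
from rig import viewer
from h import *
for n,r in(("side",(120,260,230,370)),("top",(190,265,160,310))):
  c=viewer.camera(n); np.savez(n+"8.npz",**c); cv2.imwrite(f"pics/{n}8f.png",c["img"]); i=c["img"][r[0]:r[1],r[2]:r[3]]
  cv2.imwrite(f"pics/{n}8.png",cv2.resize(i,None,fx=4,fy=4))
  hsv=cv2.cvtColor(c["img"],cv2.COLOR_BGR2HSV); k=cv2.inRange(hsv,(45,90,40),(80,255,255))
  z=np.zeros_like(k); z[180:260,270:350]=k[180:260,270:350]; v,u=np.nonzero(z)
  q=toplane(c,np.c_[u,v].astype(float),.045 if n=="side" else .047); print(n,len(u),u.max(),q[:,1].min(),q[:,1].max())
E
```

```text
t 23.15 pos [ 587.4389 -143.9731  259.7329] psi 1.94 F [0.8096 0.3543 0.2793] w 56.4 q [-0.4244  0.478   1.4693 -0.0011  1.1879 -0.4579]
side 105 324 0.08965803777183201 0.1458574444034284
top 136 300 0.0905209627261439 0.135998006342965
```

View pics/side8.png

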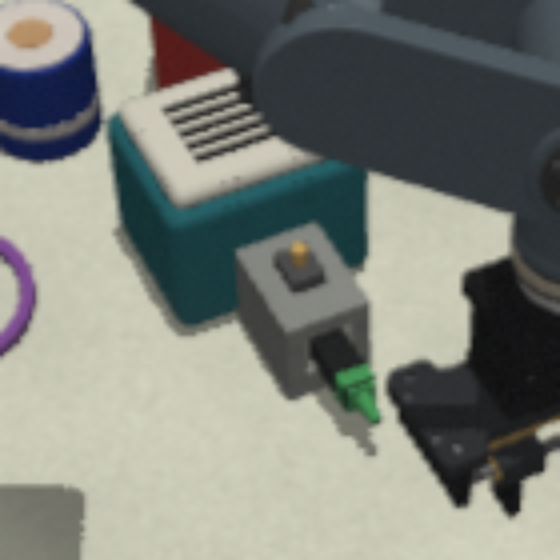

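View pics/top8f.png

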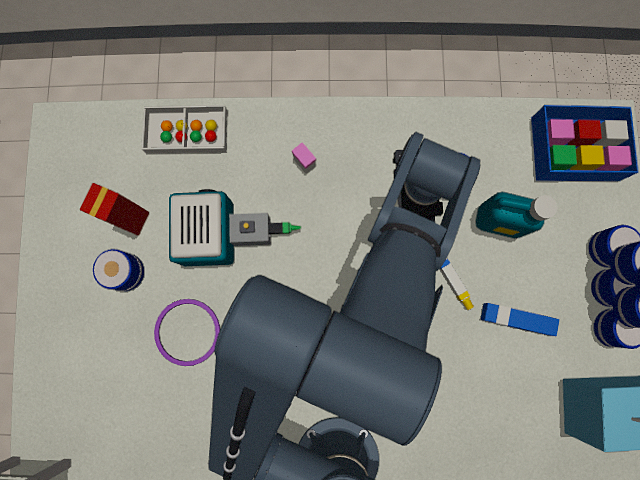

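The insert is home: the green tip at top (300,228) sticks out about 80 mm, the gripper is clear, and the visible bystanders are where they were. Handing in.

```bash
python3 -c "
from rig import robot; print(robot.hand_in())"
```

```text
the job is handed in; nothing more can be done
None
```

I drew the insert out, turned it end for end, and pushed it back in until it met the stop. The green thin end now sticks out and the orange wide end is inside. I let go of it and handed the job in with the arm clear, after about 23 s.

- **Regrip:** I pulled the insert out by its orange half and laid it flat on the table after a quarter turn. I then took it by the green half, turned it another quarter, and pushed it in slowly along the measured channel axis.
- **Force in the channel:** I read about 3 N of drag under the plunger, then a steep rise at the stop. It held at about 14 N without advancing. These are readings at the end of each move.
- **Final check:** After release the green tip measured 79–80 mm out of the mouth in both cameras, against the 80 mm expected. The wrist force was about zero.
- **Other objects:** Those I could see looked unmoved by eye. One paper roll and part of the spare insert were hidden under the arm in the last top picture, so I didn't recheck them. The gripper stayed well above and away from both.
- **Disagreements:** My first fast descent drifted about 6 mm, which I corrected before gripping. The stop position put the mouth about 1–2 mm nearer than the camera measurement did, within the calibration tolerance.

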